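# Load the tacking station: pipe stubs, plate and weld bosses

## Robot

A 6-joint arm with a two-finger parallel gripper is mounted at the origin on a cart in front of the work surface, level with it; the furniture and walls round the work are solid. World frame = base frame: x ahead of the robot, y to its left, z up, the work surface at z = 0. Lengths are in mm, angles in rad, forces in N, time in s.
With the tool pointing down it reaches from about 275 to 850 mm from the base axis. Payload 19 kg.
Tool frame: the origin (TCP) lies on the centre line of the jaws, within the pads' length; the fingertips stand 11 mm ahead of it and the grasp point (between the pads) lies 8 mm behind it; z points along the fingers, y is the line along which they close (so a half turn about z gives the same grasp; the last joint's range is limited). The gripper opens to 85 mm and grips with 20 to 120 N. Pads are 22 mm wide; open, the fingers measure 114 mm over their backs; the gripper's body (76 mm by 85 mm) begins 54 mm behind the grasp point. The pads swing forward as they close: fully open they stand 13 mm farther back than shut.
Start: joints at [0.972, 0.15, 1.437, -0, 1.554, -0.134], TCP at [257.74, 513.967, 242.267] pointing down, gripper open.
Joint ranges: [-2.8, 2.8], [-0.68, 2.1], [0.12, 2.68], [-1.39, 4.53], [0.16, 2.79], [-2.81, 2.81]. Speed limits (rad/s): [1.89, 1.89, 2.22, 3.01, 3.01, 3.01].

## Interface

Orientations are given as a 3x3 rotation matrix whose columns are the frame's x, y, z axes.
In Python, from station import arm gives the robot as it stands. The module is installed in compiled form; this text tells all that it offers.
- The arm moves only by the tool jog_arm, never from a script. Its argument "commands" is one flat list of numbers, 7 for each row, row after row: the shift along the tool's x, y, z in units of 40 mm (1.0 is 40 mm), then the turn, a rotation vector about the tool's x, y, z in units of 8 degrees (1.0 is 8 degrees), then the finger opening in mm, from 0 to 85.4. In form: [x, y, z, rx, ry, rz, grip, x, y, z, rx, ry, rz, grip, ...]. A call has exactly 10 rows; each row shifts and turns the commanded pose from where the row before left it, along the tool's axes as they then stand; what a row does not reach is not made up. A row lasts 1/10 s, in which the tool goes at most 50 mm and 8.59 degrees, less where a joint would pass 70% of its speed; a pose out of reach is approached as far as the arm can. A call is refused whole if a number of a shift passes 1 or a number of a turn 1, either way. A call with a gripper value outside its range is refused whole. The fingers move at their own pace and stop on an object; "newtons" is the grip in N (left out, the last holds). Time passes only in rows, so rows that do not move let the fingers close, or fill a call up. It gives the time, the measured TCP pose, the force, the opening and the grip force at its end, in the units of the state.
- arm.sense(): the state, without advancing time (a new reading comes with each control period).
- arm.grab_frame(name): name is "side" or "top"; returns (picture, depth): 384x512x3 uint8, red, green, blue; 384x512 float32, mm along the optical axis (not along the pixel's ray), 0 where there is no reading.
- arm.get_calibration(name): a dict with "vfov" (degrees; the focal length in pixels is half the picture's height over the tangent of half this angle, whatever the lens; pixels are square), "cx", "cy" (the principal point, pixels), "distortion" ([k1, k2, p1, p2, k3] as OpenCV has them; the pictures are not rectified), "world_from_camera" (4x4, takes a point from camera to world coordinates). Camera axes: x right, y down, z forward; pixel columns grow to the right and rows downward; lengths in mm; the calibration is good to about 2 mm. A picture is of the moment at which its call begins. get_calibration takes no time and is no camera call.
- arm.finish_job(): hands the job in; it is judged then, once.
Trained networks look in the newest picture that a camera, given by its name, has taken for a name from the list of things; names that differ only in an ending like _2 or _b are one class to them, and where a whole thing is asked for, a point or a joint stands for the part that bears it (a point fixed in the world has none). Each returns a list of dicts, best first, with "score" (0 to 1); they miss things now and then, are a little off and sometimes report something else, mostly with a low value. They report only what shows in the picture. A call takes as long as a camera call.
- arm.regions_of(camera, thing): "pixels" (384x512 bool, what is visible of it) and "location" ([row, column] in pixels, amid what is visible of it).
The state is a dict: "clock": time; "joint_pos": joint angles; "joint_velocities": joint speeds; "joint_torque": joint torques, N m; "position": TCP position; "tcp_rot": TCP orientation; "contact_force": force on the tool from outside, world axes, zero at the start; "wrist_torque": the same for the moment, N m; "gripper_width": finger opening in mm; "grip_force": force on a finger pad.
Only numpy, scipy, OpenCV 4.12 (cv2) and the standard library are available. Lean on these libraries where they do the work, as an engineer would, in place of code of your own. Each camera call takes 0.05 s, during which the arm holds its last target. There are 200 camera calls.

## Task

Load the tacking station for the next run. Drop the short boss and then the long boss into the feed tube, so that the short one lies at the bottom and comes out first; seat each pipe stub fully down on the centring cone that fits its bore; and lay the flat plate down inside the pins of the nest, flat on its rest buttons.

Things in the scene. Friction and masses are not known exactly. Their poses are not given: they have to be found in the camera images.
- large_pipe: Loose stub of dark grey steel pipe standing upright, open at both ends: outside diameter 48 mm, bore about 40 mm, 58 mm tall. Origin at the centre of its underside, z along the pipe. Belongs on cone_large. About 0.23 kg.
- small_pipe: Loose stub of dark grey steel pipe standing upright, open at both ends: outside diameter 34 mm, bore 28 mm, 50 mm tall. Origin at the centre of its underside, z along the pipe. Belongs on cone_small. About 0.1 kg.
- plate: Loose flat steel plate lying on the table, 90 x 46 mm, 8 mm thick, with a weld bead 2 mm high along the middle of its top. Origin at the centre of its underside, x along the 90 mm length, y along the 46 mm width. Belongs in pin_nest. About 0.2 kg.
- short_boss: Loose bright turned steel weld boss (thick-walled bush) standing upright: diameter 26 mm, 24 mm tall, chamfered ends, a wide 17 mm hole. Origin at the centre of its underside, z up. Goes into feed_tube first. About 0.07 kg.
- long_boss: Loose bright turned steel weld boss standing upright: diameter 26 mm, 36 mm tall, chamfered ends, a narrow 9 mm hole. Origin at the centre of its underside, z up. Goes into feed_tube second, on top of the short boss. About 0.12 kg.
- cone_large: Fixed centring cone for the large pipe on a dark base plate 84 x 84 x 12 mm. Origin: centre of the base's underside, on the cone's axis, z up. Round shoulder 60 mm across, top at z = 16 mm: the pipe's lower end rests there when fully down. Above it a 35 mm diameter seat up to z = 24 mm tapers to 17 mm at the tip, z = 46 mm. A pipe let go round the taper slides down and centres itself.
- cone_small: Fixed centring cone for the small pipe on a dark base plate 70 x 70 x 12 mm. Origin: centre of the base's underside, on the cone's axis, z up. Round shoulder 46 mm across, top at z = 16 mm: the pipe's lower end rests there when fully down. Above it a 25 mm diameter seat up to z = 24 mm tapers to 10 mm at the tip, z = 44 mm. A pipe let go round the taper slides down.
- pin_nest: Fixed plate nest: dark base 136 x 92 x 10 mm, four low rest buttons (tops at z = 14 mm, the plate rests there), six 10 mm pins with tapered noses, tops at z = 31 mm, at (+/-34, +/-32) and (+/-54, 0) mm: about 4 mm clear all round the plate; finger room beside the middle of the long sides. Origin: centre of the underside, x along the 136 mm (plate's length along it, either way round), z up.
- feed_tube: Fixed gravity tube magazine: upright steel tube, bore 31 mm, sight slot down its front (-x), flared mouth, on a dark base 100 x 84 mm with a flat shuttle bar and black knob in front (not to be moved). Origin: centre of the underside, on the tube's axis, z up. Tube floor z = 18 mm, flare from z = 68 mm to the rim, 54 mm across, z = 84 mm. Bosses let go in the mouth fall and stack upright.

How it is judged (in metres and radians):
At the end, for the whole second after the job is handed in: Pipes on their cones (axes within 8 mm, ends within 3.5 mm of the shoulder, upright to 0.08 rad); plate in the nest (8 mm, 0.15 rad, within 3 mm of the buttons, flat to 0.06 rad); short boss on the tube floor, long boss on it (within 6 mm in height, 8 mm, 0.25 rad); all at rest (horizontal distance between large_pipe and cone_large below 0.008 m and z of large_pipe in the frame of cone_large between 0.012 and 0.0195 m and angle between each of large_pipe, small_pipe's own z axis and vertical below 0.08 rad and linear speed of each of large_pipe, small_pipe, plate, short_boss, long_boss below 0.01 m/s and angular speed of each of large_pipe, small_pipe, plate, short_boss, long_boss below 0.1 rad/s and horizontal distance between small_pipe and cone_small below 0.008 m and z of small_pipe in the frame of cone_small between 0.012 and 0.0195 m and x of plate in the frame of pin_nest between -0.008 and 0.008 m and y of plate in the frame of pin_nest between -0.008 and 0.008 m and z of plate in the frame of pin_nest between 0.011 and 0.017 m and angle between plate's own z axis and vertical below 0.06 rad and angle between the x axis of plate and the x axis of pin_nest, either way round below 0.15 rad and horizontal distance between each of short_boss, long_boss and feed_tube below 0.008 m and z of short_boss in the frame of feed_tube between 0.014 and 0.024 m and angle between each of short_boss, long_boss's own z axis and vertical below 0.25 rad and z of long_boss in the frame of feed_tube between 0.037 and 0.048 m); the robot touches nothing.
It also fails if it takes over 131 s, if anything falls off the work surface, if the arm or the gripper's body presses on something with over 40 N, if the wrist force passes 120 N, or if a joint passes its speed limit or range.

## Working session

There is one attempt and no reset: what is moved stays moved. The work goes in short steps, Python scripts to look and compute and a tool call to move; the robot and the scene stay as the last step left them, time stands still between calls to the robot, and variables do not carry over. Pictures are saved under pics/ and viewed, at most 14 in all, crops included, and the job is handed in when it is done.

Besides the shell and the picture viewer there is one more tool, called after ">>>" as name(argument=value, ...) on one line, values as JSON. jog_arm: Moves the arm, as the interface text tells. Its arguments: {"type":"object","properties":{"commands":{"type":"array","items":{"type":"number"}},"newtons":{"type":"number"}},"required":["commands"]}

```bash
mkdir -p pics; cat > h.py <<'E'
import numpy as np, cv2
from station import arm
def K(name):
    c=arm.get_calibration(name); f=192/np.tan(np.radians(c['vfov'])/2)
    return np.array([[f,0,c['cx']],[0,f,c['cy']],[0,0,1]]),np.array(c['distortion'],float),np.array(c['world_from_camera'])
def world(name,depth):
    k,d,T=K(name); v,u=np.mgrid[0:384,0:512]
    p=cv2.undistortPoints(np.stack([u.ravel(),v.ravel()],1).astype(np.float64)[:,None],k,d)[:,0]
    z=depth.ravel().astype(float); P=np.c_[p*z[:,None],z]@T[:3,:3].T+T[:3,3]
    P[z<=0]=np.nan
    return P.reshape(384,512,3)
def save(n,im,s=1.5): cv2.imwrite('pics/'+n+'.png',cv2.resize(im[:,:,::-1],None,fx=s,fy=s))
things=['large_pipe','small_pipe','plate','short_boss','long_boss','cone_large','cone_small','pin_nest','feed_tube']
E
python3 - <<'E'
from h import *
s=arm.sense(); print(s['clock'],s['position'],s['tcp_rot'],s['gripper_width'])
for n in ['top','side']:
    im,d=arm.grab_frame(n); save(n+'0',im); W=world(n,d); np.savez('f_'+n,im=im,d=d,W=W)
    print(n,K(n)[2].round(2).tolist())
    for t in things:
        for r in arm.regions_of(n,t)[:2]:
            P=W[r['pixels']]; P=P[~np.isnan(P[:,0])]
            if len(P)==0: continue
            hi=P[P[:,2]>np.percentile(P[:,2],95)-3]
            print(t,round(r['score'],2),np.round(r['location']),len(P),'med',np.median(P,0).round(),'zmax',np.percentile(P[:,2],[5,50,98]).round(),'top',((hi.min(0)+hi.max(0))/2).round(1),(hi.max(0)-hi.min(0)).round())
E
```

```text
0.0 [257.63620908 513.8109478  241.70919551] [[-8.93897056e-01  4.48271808e-01 -6.62190758e-04]
 [ 4.48272268e-01  8.93896558e-01 -9.57766310e-04]
 [ 1.62590404e-04 -1.15298624e-03 -9.99999322e-01]] 85.49682986945908
top [[-0.02, -1.0, 0.03, 452.75], [-1.0, 0.02, -0.03, -44.13], [0.02, -0.03, -1.0, 1056.47], [0.0, 0.0, 0.0, 1.0]]
large_pipe 0.63 [220. 186.] 137 med [409. 132.  41.] zmax [ 6. 41. 61.] top [408.5 128.7  59.8] [45. 40.  7.]
small_pipe 0.49 [236. 329.] 106 med [ 357. -273.   35.] zmax [ 1. 35. 54.] top [ 357.4 -268.3   52.5] [32. 29.  5.]
small_pipe 0.28 [173. 149.] 1363 med [547. 246.  11.] zmax [ 7. 11. 27.] top [547.6 245.9  23.8] [136. 104.  20.]
plate 0.56 [199. 231.] 515 med [472.   8.   8.] zmax [ 1.  8. 13.] top [470.    8.7  11.6] [92. 66.  6.]
plate 0.23 [140. 215.] 756 med [644.  46.  14.] zmax [ 9. 14. 46.] top [648.4  47.5  44.6] [23. 23. 12.]
short_boss 0.42 [238. 141.] 56 med [355. 267.  19.] zmax [-0. 19. 28.] top [355.4 265.3  26. ] [21. 15.  4.]
long_boss 0.57 [210. 277.] 39 med [ 434. -128.   36.] zmax [ 1. 36. 40.] top [ 433.5 -128.8   37.9] [17. 15. 
[... 1108 characters left out ...]
 21.9] [25. 24.  4.]
long_boss 0.5 [190. 288.] 109 med [ 428. -120.   25.] zmax [ 8. 25. 36.] top [ 432.  -126.1   34.2] [17. 25.  3.]
cone_large 0.46 [198. 189.] 171 med [629.  51.  15.] zmax [ 9. 15. 35.] top [634.5  48.1  33.5] [ 9. 17.  9.]
cone_small 0.62 [175. 243.] 359 med [ 596. -153.   11.] zmax [-0. 11. 37.] top [ 601.4 -158.6   35.5] [18. 18. 12.]
pin_nest 0.74 [247. 160.] 1601 med [543. 257.   9.] zmax [ 3.  9. 25.] top [424.3 338.6 132.2] [361. 269. 227.]
feed_tube 0.68 [156. 293.] 618 med [ 535. -345.   18.] zmax [ 3. 18. 82.] top [ 541.6 -362.8   80.6] [53. 57.  7.]
feed_tube 0.15 [248. 158.] 1551 med [544. 258.   9.] zmax [ 4.  9. 25.] top [546.1 250.6  24.3] [113.  84.  13.]
```

View pics/top0.png

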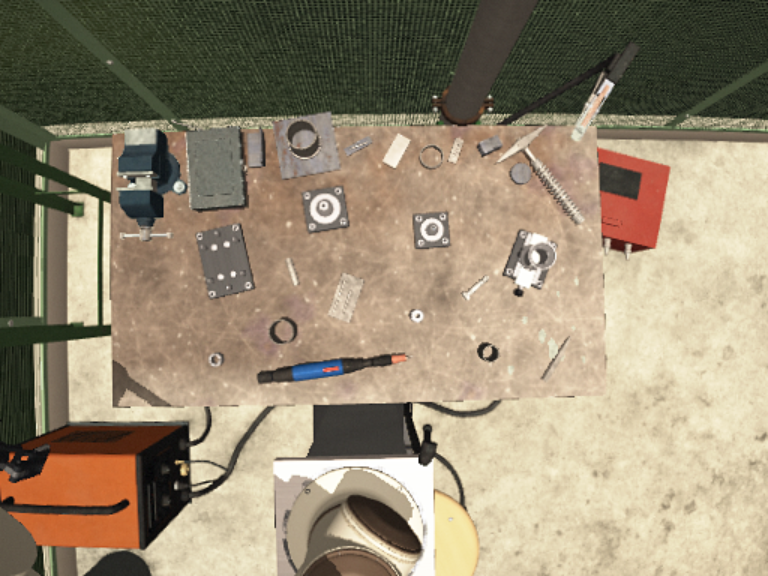

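View pics/side0.png

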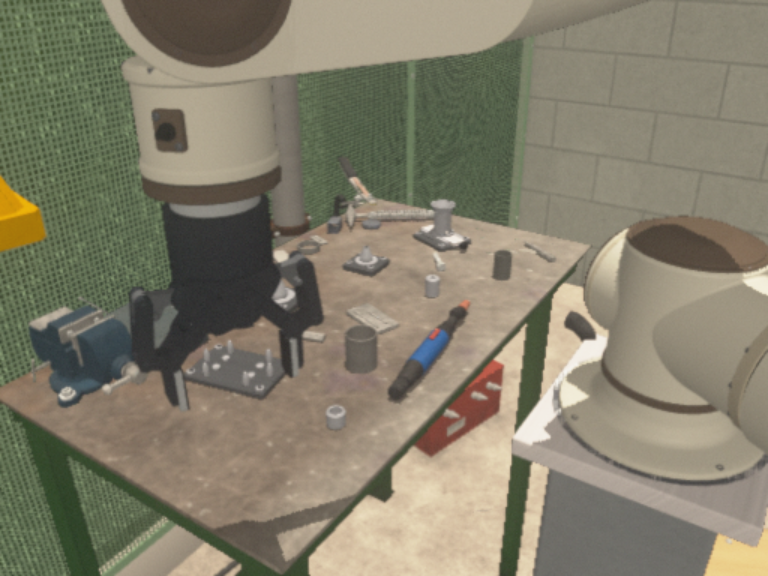

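The top view shows the plate at px (347,297), the nest at (226,260), the cones at (326,208) and (432,230), and the tube at (536,255), all in the enlarged image. The bosses are at (216,358) and (417,315), the pipes at (283,330) and (487,351). The torch lies just below the large pipe. The side view agrees, with the gripper hanging over the nest end. Next I'll fit the shapes precisely.

```bash
cat > fit.py <<'E'
from h import *
F={n:np.load('f_%s.npz'%n) for n in ['top','side']}
spec={'large_pipe':(408,130,58,24),'small_pipe':(358,-268,50,17),'short_boss':(354,265.5,24,13),'long_boss':(433,-128,36,13),'feed_tube':(541,-363,84,27),'cone_large':(648,48,16,30),'cone_small':(602,-162,16,23)}
from scipy.optimize import minimize
for t,(x,y,h,r) in spec.items():
    for n in F:
        # project model disc at height h, compare with points near that height: centre from hull circle
        P=F[n]['W'].reshape(-1,3); m=(np.hypot(P[:,0]-x,P[:,1]-y)<r+8)&(abs(P[:,2]-h)<(4 if h!=16 else 3))
        Q=P[m][:,:2].astype(np.float32)
        if len(Q)<8: print(t,n,'few',len(Q)); continue
        c,R=cv2.minEnclosingCircle(Q)
        print(t,n,len(Q),np.round(c,1),round(R,1),'z',np.median(P[m][:,2]).round(1))
def rect(n,x,y,r,lo,hi):
    P=F[n]['W'].reshape(-1,3); m=(abs(P[:,0]-x)<r)&(abs(P[:,1]-y)<r)&(P[:,2]>lo)&(P[:,2]<hi)
    img=np.zeros((400,400),np.uint8)
    ij=((P[m][:,:2]-[x,y])+200).round().astype(int); img[ij[:,1].clip(0,399),ij[:,0].clip(0,399)]=255
    img=cv2.morphologyEx(img,cv2.MORPH_CLOSE,np.ones((7,7)));img=cv2.morphologyEx(img,cv2.MORPH_OPEN,np.ones((9,9)))
    c=max(cv2.findContours(img,0,2)[0],key=cv2.contourArea); (a,b),s,ang=cv2.minAreaRect(c)
    print(n,'rect',round(a+x-200,1),round(b+y-200,1),np.round(s,1),round(ang,1))
for n in F:
  for args in [(470,9,75,4,16),(547,246,95,5,20),(648,48,60,7,30),(602,-162,55,7,30)]:
    try: rect(n,*args)
    except Exception as e: print(n,args,e)
E
python3 fit.py
python3 - <<'E'
from h import *
im=np.load('f_top.npz')['im']
save('c1',im[125:235,120:260],5)
E
```

```text
large_pipe top 52 [408.8 129.1] 23.7 z 58.0
large_pipe side 77 [408.2 130.6] 26.1 z 55.8
small_pipe top 33 [ 357.5 -268.3] 16.7 z 49.6
small_pipe side 29 [ 359.1 -267. ] 16.7 z 47.5
short_boss top 28 [354.2 264.9] 12.7 z 23.2
short_boss side 55 [352.2 265.7] 13.0 z 21.8
long_boss top 52 [ 433.4 -128.7] 12.5 z 36.2
long_boss side 31 [ 433.3 -126.5] 13.0 z 34.5
feed_tube top 74 [ 542.  -362.8] 26.6 z 83.5
feed_tube side 36 [ 541.  -362.2] 28.3 z 82.1
cone_large top 258 [647.8  47.9] 37.7 z 15.5
cone_large side 70 [632.3  43. ] 26.9 z 15.0
cone_small top 180 [ 601.7 -161.8] 30.9 z 15.5
cone_small side 59 [ 602.8 -162. ] 30.4 z 14.8
top rect 472.7 8.2 [46.8 91.1] 69.6
top rect 549.4 246.4 [134.1  92.3] 12.2
top rect 647.9 46.6 [81.4 84.6] 7.3
top rect 602.8 -163.7 [70.  69.7] 3.2
side rect 470.8 9.7 [47.1 89.2] 72.0
side rect 547.0 249.9 [135.5  92.2] 11.0
side rect 618.4 50.8 [42.7 44. ] 75.5
side rect 596.9 -151.7 [68.8 25.8] 31.3
```

View pics/c1.png

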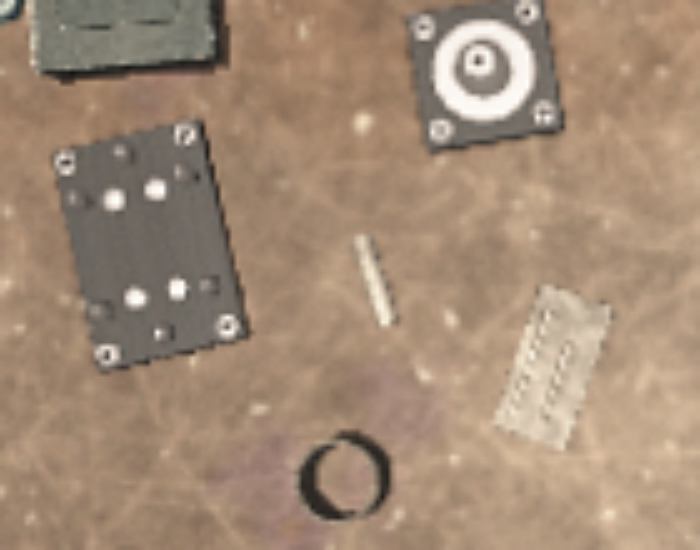

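>>> jog_arm(commands=[0,0,0.2,0,0,0.79,60,0,0,0.2,0,0,0.79,60,0,0,0.2,0,0,0.79,60,0,0,0.2,0,0,0.79,60,0,0,0.2,0,0,0.79,60,0,0,0.2,0,0,0.79,60,0,0,0.2,0,0,0.79,60,0,0,0.2,0,0,0.79,60,0,0,0.2,0,0,0.8,60,0,0,0.2,0,0,0.8,60], newtons=40)

```text
clock: 2.0
position: [257.7, 514.0, 161.9]
tcp_rot: [[0.004, 1.0, -0.0], [1.0, -0.004, -0.0], [-0.0, -0.0, -1.0]]
contact_force: [-0.2, 0.5, -0.2]
gripper_width: 60.0
grip_force: 0.0
```

>>> jog_arm(commands=[-0.69,0.266,0.2,0,0,0,60,-0.69,0.266,0.2,0,0,0,60,-0.69,0.266,0.2,0,0,0,60,-0.69,0.266,0.2,0,0,0,60,-0.69,0.266,0.2,0,0,0,60,-0.69,0.266,0.2,0,0,0,60,-0.69,0.266,0.2,0,0,0,60,-0.69,0.266,0.3,0,0,0,60,-0.69,0.266,0.3,0,0,0,60,0,0,0.4,0,0,0,60])

```text
clock: 3.0
position: [354.7, 263.4, 66.4]
tcp_rot: [[0.002, 1.0, 0.001], [1.0, -0.002, -0.0], [-0.0, 0.001, -1.0]]
contact_force: [-0.0, 0.3, -0.5]
gripper_width: 60.0
grip_force: 0.0
```

>>> jog_arm(commands=[0,0,0.3,0,0,0,60,0,0,0.3,0,0,0,60,0,0,0.3,0,0,0,60,0,0,0.2,0,0,0,60,0,0,0,0,0,0,20,0,0,0,0,0,0,20,0,0,0,0,0,0,20,0,0,0,0,0,0,20,0,0,0,0,0,0,20,0,0,0,0,0,0,20])

```text
clock: 4.0
position: [353.8, 265.8, 22.8]
tcp_rot: [[-0.0, 1.0, 0.001], [1.0, 0.0, 0.001], [0.001, 0.001, -1.0]]
contact_force: [-1.6, 0.2, 6.7]
gripper_width: 23.9
grip_force: 39.8
```

>>> jog_arm(commands=[0,0,0,0,0,0,45,0,0,0,0,0,0,45,0,0,0,0,0,0,45,0,0,0.09,0,0,0,45,0,0,0.09,0,0,0,45,0,0,0,0,0,0,20,0,0,0,0,0,0,20,0,0,0,0,0,0,20,0,0,0,0,0,0,20,0,0,0,0,0,0,20])

```text
clock: 5.0
position: [353.5, 265.6, 15.1]
tcp_rot: [[-0.0, 1.0, 0.0], [1.0, 0.0, -0.0], [-0.0, 0.0, -1.0]]
contact_force: [0.4, 0.0, -0.5]
gripper_width: 24.7
grip_force: 39.2
```

```bash
python3 - <<'E'
from h import *
im,d=arm.grab_frame('side'); save('g1',im[180:320,150:300],4)
E
```

```text
(no output)
```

View pics/g1.png

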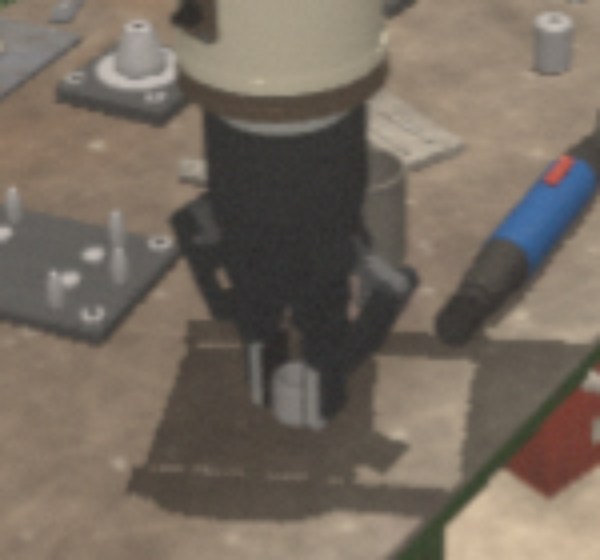

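The boss is held with the fingertips about 4 mm above its underside (centre px ~(295,395) in the crop). I'll carry it to the tube.

>>> jog_arm(commands=[0,0,-0.8,0,0,0,20,0,0,-0.8,0,0,0,20,0,0,-0.8,0,0,0,20,0,0,-0.8,0,0,0,20,-0.786,0.235,0,0,0,0,20,-0.786,0.235,0,0,0,0,20,-0.786,0.235,0,0,0,0,20,-0.786,0.235,0,0,0,0,20,-0.786,0.235,0,0,0,0,20,-0.786,0.235,0,0,0,0,20])

```text
clock: 6.05
position: [410.1, 75.6, 143.2]
tcp_rot: [[-0.0, 1.0, 0.0], [1.0, 0.0, -0.0], [-0.0, 0.0, -1.0]]
contact_force: [0.5, 0.9, -0.5]
gripper_width: 24.6
grip_force: 39.6
```

>>> jog_arm(commands=[-0.786,0.235,0,0,0,0,20,-0.786,0.235,0,0,0,0,20,-0.786,0.235,0,0,0,0,20,-0.786,0.235,0,0,0,0,20,-0.786,0.235,0,0,0,0,20,-0.786,0.235,0,0,0,0,20,-0.786,0.235,0,0,0,0,20,-0.786,0.235,0,0,0,0,20,-0.786,0.235,0,0,0,0,20,-0.786,0.235,0,0,0,0,20])

```text
clock: 7.05
position: [504.2, -238.8, 143.0]
tcp_rot: [[-0.0, 1.0, -0.0], [1.0, 0.0, -0.0], [-0.0, -0.0, -1.0]]
contact_force: [-0.3, -0.1, 0.4]
gripper_width: 24.4
grip_force: 39.6
```

>>> jog_arm(commands=[-0.786,0.235,0,0,0,0,20,-0.786,0.235,0,0,0,0,20,-0.786,0.235,0,0,0,0,20,-0.786,0.235,0,0,0,0,20,0,0,0,0,0,0,20,0,0,0.2,0,0,0,20,0,0,0.2,0,0,0,20,0,0,0,0,0,0,20,0,0,0,0,0,0,20,0,0,0,0,0,0,20])

```text
clock: 8.05
position: [541.8, -362.8, 127.6]
tcp_rot: [[-0.001, 1.0, 0.0], [1.0, 0.001, -0.0], [-0.0, 0.0, -1.0]]
contact_force: [0.7, 0.3, -0.6]
gripper_width: 24.2
grip_force: 39.6
```

```bash
python3 - <<'E'
from h import *
im,d=arm.grab_frame('side'); save('g2',im[70:190,240:360],5); 
im2,d2=arm.grab_frame('top'); a=cv2.resize(im2[120:220,300:420],None,fx=5,fy=5);cv2.imwrite('pics/g2t.png',a[:,:,::-1])
E
```

```text
(no output)
```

View pics/g2.png

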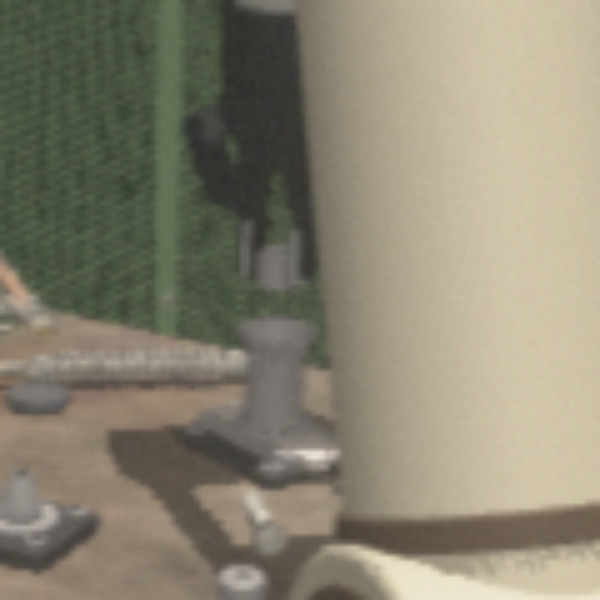

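The boss (px ~(272,265)) hangs over the tube mouth (px ~(275,330)). I'll lower it, release and lift.

>>> jog_arm(commands=[0,0,0.27,0,0,0,20,0,0,0.27,0,0,0,20,0,0,0.25,0,0,0,20,0,0,0,0,0,0,20,0,0,0,0,0,0,20,0,0,0,0,0,0,42,0,0,0,0,0,0,42,0,0,0,0,0,0,42,0,0,0,0,0,0,42,0,0,-0.5,0,0,0,42])

```text
clock: 9.15
position: [540.8, -362.5, 113.4]
tcp_rot: [[-0.0, 1.0, -0.003], [1.0, 0.0, 0.002], [0.002, -0.003, -1.0]]
contact_force: [-0.1, -0.3, 0.5]
gripper_width: 42.2
grip_force: 0.0
```

>>> jog_arm(commands=[0,0,-0.7,0,0,0,50,0.65,-0.3,0,0,0,0,50,0.65,-0.3,0,0,0,0,50,0.65,-0.3,0,0,0,0,50,0.65,-0.3,0,0,0,0,50,0.65,-0.3,0,0,0,0,50,0.65,-0.3,0,0,0,0,50,0.65,-0.3,0,0,0,0,50,0.65,-0.3,0,0,0,0,50,0.65,-0.3,0,0,0,0,50])

```text
clock: 10.15
position: [433.0, -128.3, 143.7]
tcp_rot: [[0.0, 1.0, 0.0], [1.0, -0.0, -0.0], [-0.0, 0.0, -1.0]]
contact_force: [-0.2, 0.1, -0.2]
gripper_width: 49.9
grip_force: 0.0
```

```bash
python3 - <<'E'
from h import *
s=arm.sense();print(s['position'],s['gripper_width'])
im2,d2=arm.grab_frame('top'); im,d=arm.grab_frame('side')
W=world('top',d2).reshape(-1,3); m=np.hypot(W[:,0]-541.6,W[:,1]+363)<11; print(np.sort(W[m][:,2]).round())
a=cv2.resize(im2[130:210,310:410],None,fx=4,fy=4); b=cv2.resize(im[110:190,240:340],None,fx=4,fy=4)
cv2.imwrite('pics/g3.png',np.hstack([a,b])[:,:,::-1])
E
```

```text
[ 433.02793383 -128.2771722   143.68882706] 49.86437809415391
[16. 17. 17. 17. 18. 18. 19. 19. 20. 20. 21. 21. 21. 22. 23. 28. 29. 31.
 31. 31. 33. 33. 34. 39. 39. 40. 40. 40. 40. 41. 42. 42. 42. 42. 43. 43.]
```

View pics/g3.png

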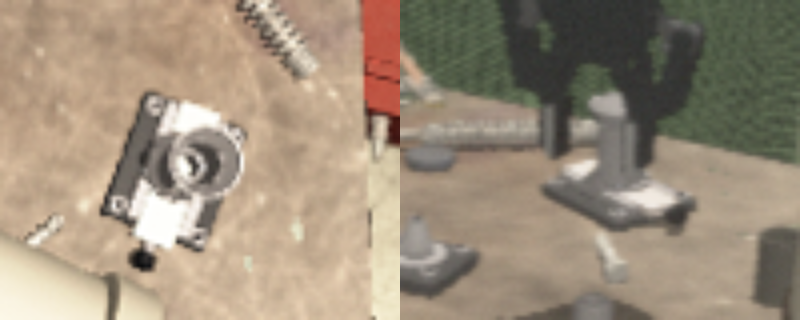

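The short boss lies in the tube with its top at z ≈ 42 and its hole at the tube floor height, as it should. Next is the long boss.

>>> jog_arm(commands=[0,0,0.74,0,0,0,50,0,0,0.74,0,0,0,50,0,0,0.74,0,0,0,50,0,0,0.5,0,0,0,50,0,0,0.22,0,0,0,50,0,0,0,0,0,0,20,0,0,0,0,0,0,20,0,0,0,0,0,0,20,0,0,0,0,0,0,20,0,0,0,0,0,0,20])

```text
clock: 11.25
position: [434.1, -129.5, 26.7]
tcp_rot: [[-0.0, 1.0, 0.001], [1.0, 0.0, -0.001], [-0.001, 0.001, -1.0]]
contact_force: [-1.6, 0.1, 7.5]
gripper_width: 24.8
grip_force: 40.0
```

>>> jog_arm(commands=[0,0,-0.8,0,0,0,20,0,0,-0.8,0,0,0,20,0,0,-0.8,0,0,0,20,0,0,-0.8,0,0,0,20,-0.65,0.3,0,0,0,0,20,-0.65,0.3,0,0,0,0,20,-0.65,0.3,0,0,0,0,20,-0.65,0.3,0,0,0,0,20,-0.65,0.3,0,0,0,0,20,-0.65,0.3,0,0,0,0,20])

```text
clock: 12.25
position: [506.0, -286.3, 154.0]
tcp_rot: [[-0.0, 1.0, -0.0], [1.0, 0.0, -0.0], [-0.0, -0.0, -1.0]]
contact_force: [-0.3, -0.2, -1.9]
gripper_width: 24.2
grip_force: 39.8
```

>>> jog_arm(commands=[-0.65,0.3,0,0,0,0,20,-0.65,0.3,0,0,0,0,20,-0.65,0.3,0,0,0,0,20,0,0,0,0,0,0,20,0,0,0,0,0,0,20,0,0,0,0,0,0,20,0,0,0,0,0,0,20,0,0,0,0,0,0,20,0,0,0,0,0,0,20,0,0,0,0,0,0,20])

```text
clock: 13.25
position: [541.6, -363.0, 154.1]
tcp_rot: [[-0.0, 1.0, 0.0], [1.0, 0.0, -0.0], [-0.0, 0.0, -1.0]]
contact_force: [0.2, 0.2, -1.2]
gripper_width: 24.2
grip_force: 39.8
```

```bash
python3 - <<'E'
from h import *
im,d=arm.grab_frame('side'); W=world('side',d)
b=W[70:190,240:360].reshape(-1,3); m=(np.hypot(b[:,0]-541,b[:,1]+363)<16)&(b[:,2]>92)&(b[:,2]<175); print(np.sort(b[m][:,2]).round()[:10])
save('g4',im[70:190,240:360],4)
E
```

```text
[126. 126. 127. 127. 128. 130. 130. 130. 130. 130.]
```

View pics/g4.png

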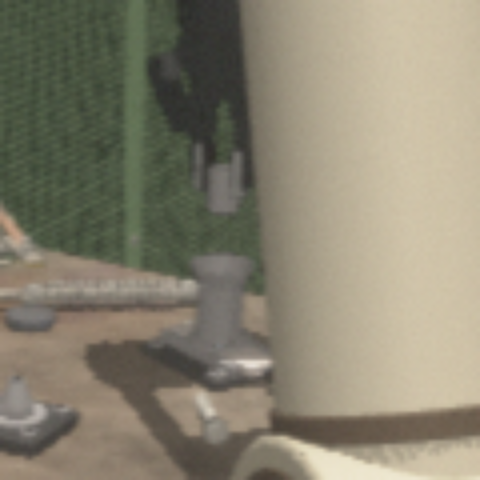

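The long boss is held upright over the mouth with its underside at z ≈ 127. I'll lower and release it, then go on to the small pipe.

>>> jog_arm(commands=[0,0,0.4,0,0,0,20,0,0,0.4,0,0,0,20,0,0,0.3,0,0,0,20,0,0,0.23,0,0,0,20,0,0,0,0,0,0,20,0,0,0,0,0,0,42,0,0,0,0,0,0,42,0,0,0,0,0,0,42,0,0,0,0,0,0,42,0,0,-0.6,0,0,0,42])

```text
clock: 14.3
position: [540.6, -362.4, 122.3]
tcp_rot: [[-0.0, 1.0, -0.004], [1.0, 0.0, 0.003], [0.003, -0.004, -1.0]]
contact_force: [0.0, 0.4, 0.3]
gripper_width: 41.5
grip_force: 0.0
```

>>> jog_arm(commands=[0,0,-0.5,0,0,0,60,0.3,-0.57,0,0,0,0,60,0.3,-0.57,0,0,0,0,60,0.3,-0.57,0,0,0,0,60,0.3,-0.57,0,0,0,0,60,0.3,-0.57,0,0,0,0,60,0.3,-0.57,0,0,0,0,60,0.3,-0.57,0,0,0,0,60,0.3,-0.57,0,0,0,0,60,0,0,0,0,0,0,60])

```text
clock: 15.3
position: [357.6, -266.2, 145.2]
tcp_rot: [[0.0, 1.0, 0.0], [1.0, -0.0, -0.001], [-0.001, 0.0, -1.0]]
contact_force: [0.3, -0.4, 0.0]
gripper_width: 60.1
grip_force: 0.0
```

```bash
python3 - <<'E'
from h import *
s=arm.sense();print(s['position'],s['gripper_width'])
im2,d2=arm.grab_frame('top'); im,d=arm.grab_frame('side')
W=world('top',d2).reshape(-1,3); m=np.hypot(W[:,0]-541.6,W[:,1]+363)<11; print(np.sort(W[m][:,2]).round())
W=world('side',d).reshape(-1,3); m=np.hypot(W[:,0]-433,W[:,1]+128)<16; print(W[m][:,2].max())
a=cv2.resize(im2[130:210,310:410],None,fx=4,fy=4); b=cv2.resize(im[110:190,240:340],None,fx=4,fy=4)
cv2.imwrite('pics/g5.png',np.hstack([a,b])[:,:,::-1])
E
```

```text
[ 357.55241422 -266.2024128   145.17203466] 60.14975871434082
[55. 59. 61. 61. 64. 71. 73. 74. 75. 75. 75. 76. 76. 76. 76. 77. 77. 77.
 77. 77. 77. 77. 77. 78. 78. 78. 78. 78. 78. 78. 78. 78. 79. 79. 80. 80.
 80. 80. 80. 80. 80. 80. 80. 80.]
0.5760113626697603
```

View pics/g5.png

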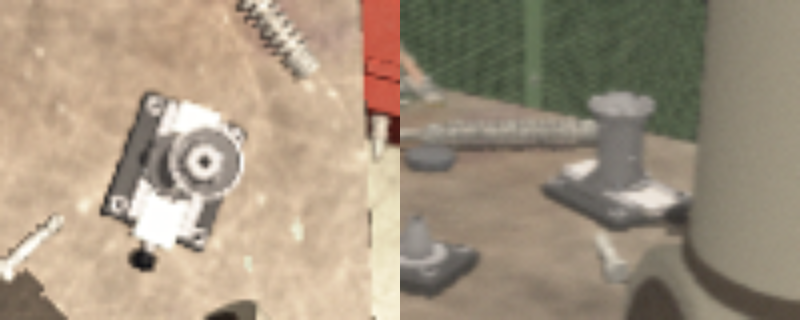

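Tube stack top is at z ≈ 78, which matches both bosses stacked. Now the small pipe.

>>> jog_arm(commands=[-0.02,0.01,0.7,0,0,0,60,-0.02,0,0.7,0,0,0,60,0,0,0.7,0,0,0,60,0,0,0.5,0,0,0,60,0,0,0.2,0,0,0,60,0,0,0,0,0,0,26,0,0,0,0,0,0,26,0,0,0,0,0,0,26,0,0,0,0,0,0,26,0,0,0,0,0,0,26])

```text
clock: 16.4
position: [360.1, -269.3, 33.6]
tcp_rot: [[-0.0, 1.0, 0.001], [1.0, 0.0, -0.001], [-0.001, 0.001, -1.0]]
contact_force: [-0.9, 0.3, 7.3]
gripper_width: 33.3
grip_force: 40.3
```

>>> jog_arm(commands=[0,0,-0.6,0,0,0,26,0,0,-0.6,0,0,0,26,0,0,-0.6,0,0,0,26,0.29,0.68,0,0,0,0,26,0.29,0.68,0,0,0,0,26,0.29,0.68,0,0,0,0,26,0.29,0.68,0,0,0,0,26,0.29,0.68,0,0,0,0,26,0.29,0.68,0,0,0,0,26,0.29,0.68,0,0,0,0,26])

```text
clock: 17.4
position: [551.1, -186.9, 104.9]
tcp_rot: [[-0.0, 1.0, 0.0], [1.0, 0.0, -0.0], [-0.0, 0.0, -1.0]]
contact_force: [0.5, -1.1, 0.0]
gripper_width: 33.3
grip_force: 40.1
```

>>> jog_arm(commands=[0.3,0.68,0,0,0,0,26,0.3,0.67,0,0,0,0,26,0,0,0,0,0,0,26,0,0,0,0,0,0,26,0,0,0,0,0,0,26,0,0,0,0,0,0,26,0,0,0,0,0,0,26,0,0,0,0,0,0,26,0,0,0,0,0,0,26,0,0,0,0,0,0,26])

```text
clock: 18.4
position: [603.9, -163.6, 104.8]
tcp_rot: [[-0.0, 1.0, -0.0], [1.0, 0.0, -0.0], [-0.0, -0.0, -1.0]]
contact_force: [0.9, 0.8, -1.4]
gripper_width: 33.3
grip_force: 40.2
```

```bash
python3 - <<'E'
from h import *
im,d=arm.grab_frame('side'); save('g6',im[80:200,190:310],4)
# cone_small outline in the first top picture: base quad centre & shoulder ring centre by brightness, at z=16 plane
f=np.load('f_top.npz'); k,dd,T=K('top')
def ray(uv,z):
    p=cv2.undistortPoints(np.array([[uv]],float),k,dd)[0,0]; r=T[:3,:3]@np.r_[p,1]; return (T[:3,3]+r*(z-T[2,3])/r[2])[:2].round(1)
g=f['im'].mean(2)
for n,(u,v) in {'small':(288,153),'large':(217,139)}.items():
    w=g[v-16:v+17,u-16:u+17]; m=(w>205).astype(np.uint8); nl,l,st,c=cv2.connectedComponentsWithStats(m)
    i=1+np.argmax(st[1:,4]); cs=max(cv2.findContours((l==i).astype(np.uint8),0,1)[0],key=len)
    (a,b),s,_=cv2.fitEllipse(cs); print(n,st[i],np.round(s,1),ray((a+u-16,b+v-16),16))
E
```

```text
small [  8   9  15  15 114] [13.8 14.3] [ 602.3 -164.3]
large [  6   6  20  20 190] [18.7 18.8] [648.3  46.2]
```

View pics/g6.png

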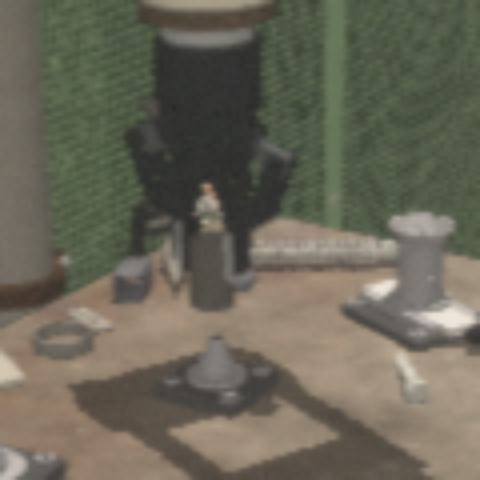

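>>> jog_arm(commands=[-0.01,-0.04,0.2,0,0,0,26,0,0,0.25,0,0,0,26,0,0,0.2,0,0,0,26,0,0,0.15,0,0,0,26,0,0,0.15,0,0,0,26,0,0,0.1,0,0,0,26,0,0,0,0,0,0,26,0,0,0,0,0,0,26,0,0,0,0,0,0,26,0,0,0,0,0,0,26])

```text
clock: 19.45
position: [602.5, -164.1, 63.0]
tcp_rot: [[-0.0, 1.0, 0.0], [1.0, 0.0, -0.0], [-0.0, 0.0, -1.0]]
contact_force: [-0.5, 0.2, -0.5]
gripper_width: 33.3
grip_force: 40.2
```

>>> jog_arm(commands=[0,0,0,0,0,0,55,0,0,0,0,0,0,55,0,0,0,0,0,0,55,0,0,0,0,0,0,55,0,0,-0.3,0,0,0,55,0,0,-0.4,0,0,0,55,0,0,-0.6,0,0,0,55,0,0,-0.7,0,0,0,55,0,0,0,0,0,0,80,0,0,0,0,0,0,80])

```text
clock: 20.45
position: [602.8, -164.1, 144.4]
tcp_rot: [[-0.0, 1.0, 0.002], [1.0, 0.0, -0.001], [-0.001, 0.002, -1.0]]
contact_force: [-0.5, -0.0, -0.2]
gripper_width: 79.5
grip_force: 0.0
```

```bash
python3 - <<'E'
from h import *
for n in ['side']:
    im,d=arm.grab_frame(n); W=world(n,d); P=W.reshape(-1,3)
    m=(np.hypot(P[:,0]-602,P[:,1]+163)<24)&(P[:,2]>35)&(P[:,2]<80); Q=P[m]
    print(len(Q),Q[:,2].max(),[ (h,Q[abs(Q[:,2]-h)<4][:,:2].mean(0).round(1)) for h in (40,50,60)])
    t=Q[Q[:,2]>Q[:,2].max()-5][:,:2].astype(np.float32); print(cv2.minEnclosingCircle(t))
save('g7',im[110:200,190:310],4)
E
```

```text
139 66.10842513547391 [(40, array([ 595.4, -151.8])), (50, array([ 596. , -152.1])), (60, array([ 602.3, -159.7]))]
((602.57568359375, -161.8597412109375), 18.406635284423828)
```

View pics/g7.png

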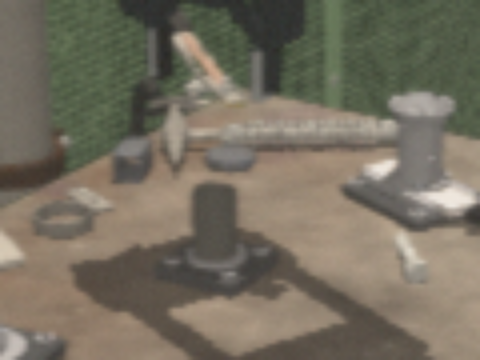

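The small pipe sits on its shoulder, upright, with its top at z ≈ 66. On to the plate.

>>> jog_arm(commands=[0.54,-0.41,0,0,0,0,82,0.54,-0.41,0,0,0,0,82,0.54,-0.41,0,0,0,0,82,0.54,-0.41,0,0,0,0,82,0.54,-0.41,0,0,0,0,82,0.54,-0.41,0,0,0,0,82,0.54,-0.41,0,0,0,0,82,0.54,-0.41,0,0,0,0,82,0,0,0,0,0,0,82,0,0,0,0,0,0,82])

```text
clock: 21.5
position: [471.0, 9.0, 142.6]
tcp_rot: [[-0.001, 1.0, -0.0], [1.0, 0.001, -0.0], [-0.0, -0.0, -1.0]]
contact_force: [0.3, -0.7, -0.5]
gripper_width: 82.4
grip_force: 0.0
```

>>> jog_arm(commands=[0,0,0.2,0,0,-0.88,82,0,0,0.2,0,0,-0.88,82,0,0,0.2,0,0,-0.88,82,0,0,0.2,0,0,-0.88,82,0,0,0.2,0,0,-0.88,82,0,0,0.2,0,0,-0.88,82,0,0,0.2,0,0,-0.88,82,0,0,0.2,0,0,-0.88,82,0,0,0.2,0,0,-0.88,82,0,0,0.2,0,0,-0.88,82])

```text
clock: 22.5
position: [471.5, 8.0, 62.0]
tcp_rot: [[-0.944, 0.331, -0.001], [0.331, 0.944, -0.0], [0.001, -0.0, -1.0]]
contact_force: [0.4, -0.8, 0.1]
gripper_width: 81.7
grip_force: 0.0
```

>>> jog_arm(commands=[0,0,0,0,0,0,82,0,0,0,0,0,0,82,0,0,0,0,0,0,82,0,0,0,0,0,0,82,0,0,0,0,0,0,82,0,0,0,0,0,0,82,0,0,0,0,0,0,82,0,0,0,0,0,0,82,0,0,0,0,0,0,82,0,0,0,0,0,0,82])

```text
clock: 23.5
position: [471.2, 8.8, 62.7]
tcp_rot: [[-0.942, 0.335, -0.0], [0.335, 0.942, -0.0], [0.0, -0.0, -1.0]]
contact_force: [-0.4, -0.5, -0.5]
gripper_width: 82.0
grip_force: 0.0
```

>>> jog_arm(commands=[0,0,0.4,0,0,0,82,0,0,0.4,0,0,0,82,0,0,0.3,0,0,0,82,0,0,0.16,0,0,0,82,0,0,0,0,0,0,40,0,0,0,0,0,0,40,0,0,0,0,0,0,40,0,0,0,0,0,0,40,0,0,0,0,0,0,40,0,0,0,0,0,0,40])

```text
clock: 24.5
position: [471.6, 8.7, 13.2]
tcp_rot: [[-0.942, 0.335, 0.001], [0.335, 0.942, -0.0], [-0.001, 0.0, -1.0]]
contact_force: [-2.4, 0.5, 6.2]
gripper_width: 44.2
grip_force: 39.9
```

```bash
python3 - <<'E'
from h import *
im,d=arm.grab_frame('side'); save('g8',im[140:250,180:310],5)
E
```

```text
(no output)
```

View pics/g8.png

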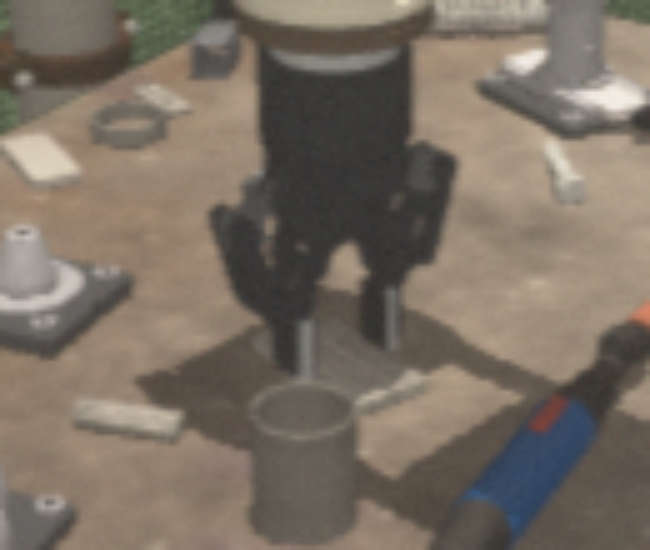

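The jaws hold the plate across its width, at px (300,345) and (390,320). I'll lift and turn it.

>>> jog_arm(commands=[0,0,-0.2,0,0,0,40,0,0,-0.4,0,0,0,40,0,0,-0.6,0,0,0,40,0,0,-0.6,0,0,0,40,0,0,-0.4,0,0,-0.78,40,0,0,-0.1,0,0,-0.78,40,0,0,0,0,0,-0.78,40,0,0,0,0,0,-0.78,40,0,0,0,0,0,-0.77,40,0,0,0,0,0,0,40])

```text
clock: 25.55
position: [471.2, 8.8, 105.0]
tcp_rot: [[-0.979, -0.202, 0.001], [-0.202, 0.979, -0.0], [-0.001, -0.0, -1.0]]
contact_force: [-0.6, -0.1, -2.6]
gripper_width: 44.1
grip_force: 41.3
```

```bash
python3 - <<'E'
from h import *
from scipy.optimize import least_squares
f=np.load('f_top.npz'); k,dd,T=K('top'); g=f['im'][125:205,120:180].mean(2)
nl,l,st,c=cv2.connectedComponentsWithStats((g>185).astype(np.uint8))
def ray(uv,z):
    p=cv2.undistortPoints(np.array([[uv]],float),k,dd)[0,0]; r=T[:3,:3]@np.r_[p,1]; return (T[:3,3]+r*(z-T[2,3])/r[2])[:2].round(1)
for i in range(1,nl):
    if 3<st[i,4]<60: print(st[i,4],c[i].round(1),ray(c[i]+[120,125],14))
im,d=arm.grab_frame('side'); save('g9',im[100:250,170:320],4)
s=arm.sense(); print(s['position'],s['tcp_rot'][:2,0])
E
```

```text
5 [0.8 0.8] [694.4 332.3]
4 [37.5 27. ] [612.5 221.4]
4 [13.  33.5] [594.9 295.1]
14 [30.7 37.5] [581.6 241.9]
12 [22.5 39.5] [576.2 266.6]
11 [35.1 57.4] [522.3 229.4]
10 [26.5 59.2] [517.4 255.1]
9 [45.1 64.4] [500.7 199.8]
9 [21.1 70.1] [485.5 271.5]
[471.25042232   8.77784894 104.90958382] [-0.98027705 -0.19762747]
```

View pics/g9.png

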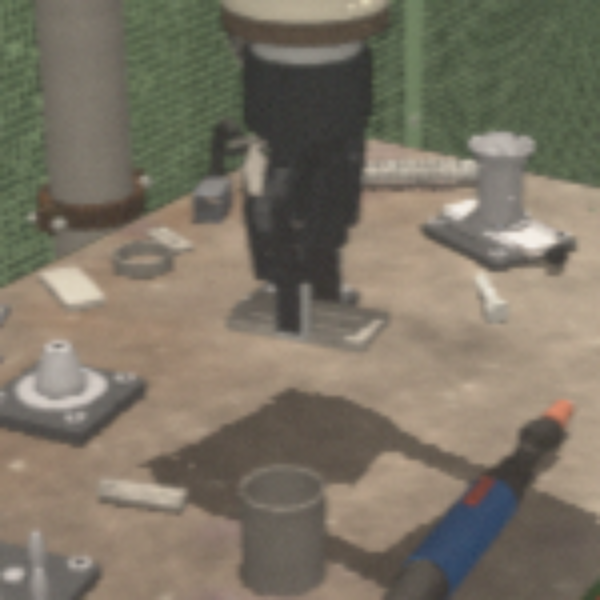

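The plate hangs level, aligned with the nest (11.5°). I'll move it over the nest.

>>> jog_arm(commands=[-0.387,0.684,0,0,0,0,40,-0.387,0.684,0,0,0,0,40,-0.387,0.684,0,0,0,0,40,-0.387,0.684,0,0,0,0,40,-0.387,0.684,0,0,0,0,40,-0.387,0.684,0,0,0,0,40,-0.387,0.684,0,0,0,0,40,-0.387,0.684,0,0,0,0,40,0,0,0,0,0,0,40,0,0,0,0,0,0,40])

```text
clock: 26.6
position: [548.6, 248.4, 104.2]
tcp_rot: [[-0.98, -0.198, -0.001], [-0.198, 0.98, -0.0], [0.001, -0.0, -1.0]]
contact_force: [-0.7, -0.2, -1.5]
gripper_width: 44.2
grip_force: 41.4
```

>>> jog_arm(commands=[0,0,0.4,0,0,0,40,0,0,0.4,0,0,0,40,0,0,0.2,0,0,0,40,0,0,0,0,0,0,40,0,0,0,0,0,0,40,0,0,0,0,0,0,40,0,0,0,0,0,0,40,0,0,0,0,0,0,40,0,0,0,0,0,0,40,0,0,0,0,0,0,40])

```text
clock: 27.6
position: [548.8, 248.0, 64.4]
tcp_rot: [[-0.98, -0.2, 0.0], [-0.2, 0.98, -0.0], [-0.0, -0.0, -1.0]]
contact_force: [0.5, 1.1, -1.5]
gripper_width: 44.2
grip_force: 41.4
```

```bash
python3 - <<'E'
from h import *
s=arm.sense(); print(s['position'],s['tcp_rot'][:2,0])
im,d=arm.grab_frame('top'); im2,d2=arm.grab_frame('side')
a=cv2.resize(im[120:210,110:200],(400,400)); b=cv2.resize(im2[190:290,110:210],(400,400)); cv2.imwrite('pics/g10.png',np.hstack([a,b])[:,:,::-1])
for n,dd in(('top',d),('side',d2)):
    P=world(n,dd).reshape(-1,3); R=np.array([[.98,.199],[-.199,.98]])
    L=(P[:,:2]-[549,248])@R.T; m=(abs(P[:,2]-60)<6)&(abs(L[:,0])<65)&(abs(L[:,1])<40); print(n,m.sum(),L[m].min(0),L[m].max(0),np.percentile(L[m],[3,97],axis=0).round(1))
E
```

```text
[548.76847593 248.0419008   64.35480057] [-0.97980748 -0.19994323]
top 154 [-43.24738056 -27.17836814] [44.92178564  1.1673938 ] [[-41.7 -21.7]
 [ 43.    0.1]]
side 422 [-47.54166545 -25.43102794] [45.14657075 38.64046006] [[-45.4 -21.6]
 [ 41.4  31.6]]
```

View pics/g10.png

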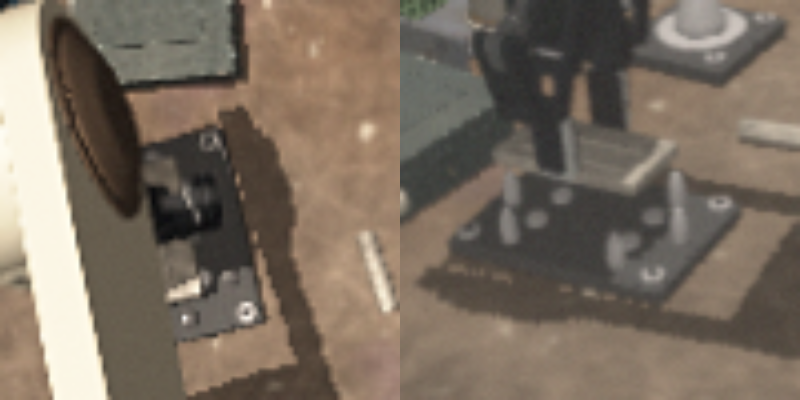

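The plate is centred over the nest (within ~1 mm lengthwise). I'll lower it slowly.

>>> jog_arm(commands=[0,0,0.2,0,0,0,40,0,0,0.15,0,0,0,40,0,0,0.1,0,0,0,40,0,0,0.1,0,0,0,40,0,0,0.1,0,0,0,40,0,0,0.1,0,0,0,40,0,0,0.1,0,0,0,40,0,0,0.03,0,0,0,40,0,0,0,0,0,0,40,0,0,0,0,0,0,40])

```text
clock: 28.7
position: [548.9, 248.0, 29.3]
tcp_rot: [[-0.98, -0.2, 0.0], [-0.2, 0.98, 0.0], [-0.0, -0.0, -1.0]]
contact_force: [0.9, -0.6, -1.8]
gripper_width: 44.2
grip_force: 41.4
```

>>> jog_arm(commands=[0,0,0.04,0,0,0,40,0,0,0,0,0,0,52,0,0,0,0,0,0,56,0,0,0,0,0,0,58,0,0,0,0,0,0,58,0,0,-0.2,0,0,0,58,0,0,-0.4,0,0,0,58,0,0,-0.6,0,0,0,58,0,0,-0.7,0,0,0,66,0,0,-0.7,0,0,0,66])

```text
clock: 29.7
position: [548.6, 248.0, 133.2]
tcp_rot: [[-0.98, -0.2, 0.0], [-0.2, 0.98, -0.0], [-0.0, -0.0, -1.0]]
contact_force: [0.6, -0.2, -0.1]
gripper_width: 65.9
grip_force: 0.0
```

>>> jog_arm(commands=[0.575,-0.314,0,0,0,0,68,0.575,-0.314,0,0,0,0,68,0.575,-0.314,0,0,0,0,68,0.575,-0.314,0,0,0,0,68,0.575,-0.314,0,0,0,0,68,0.575,-0.314,0,0,0,0,68,0.575,-0.314,0,0,0,0,68,0,0,0,0,0,0,68,0,0,0,0,0,0,68,0,0,0,0,0,0,68])

```text
clock: 30.7
position: [409.2, 130.0, 131.9]
tcp_rot: [[-0.98, -0.2, 0.001], [-0.2, 0.98, 0.0], [-0.001, -0.0, -1.0]]
contact_force: [0.2, 1.0, -0.3]
gripper_width: 67.6
grip_force: 0.0
```

```bash
python3 - <<'E'
from h import *
im,d=arm.grab_frame('top'); im2,d2=arm.grab_frame('side')
a=cv2.resize(im[120:210,110:200],(400,400)); b=cv2.resize(im2[190:290,110:210],(400,400)); cv2.imwrite('pics/g11.png',np.hstack([a,b])[:,:,::-1])
P=world('top',d).reshape(-1,3); R=np.array([[.98,.199],[-.199,.98]]); L=(P[:,:2]-[549.2,248])@R.T
for n,lo,hi in(('all',19,28),):
    m=(P[:,2]>lo)&(P[:,2]<hi)&(abs(L[:,0])<47)&(abs(L[:,1])<26); A=np.c_[L[m],np.ones(m.sum())]
    print(m.sum(),np.linalg.lstsq(A,P[m][:,2],rcond=None)[0].round(3),np.percentile(L[m],[2,98],axis=0).round(1))
E
```

```text
452 [-5.0000e-03  4.0000e-03  2.2633e+01] [[-42.4 -21.7]
 [ 42.   23.9]]
```

View pics/g11.png

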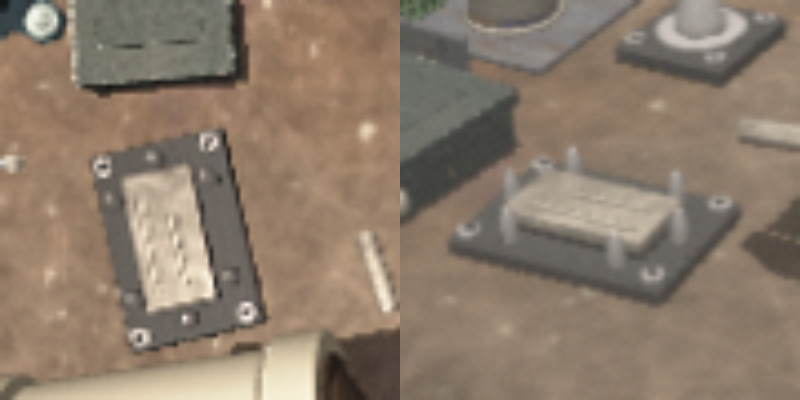

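The plate lies flat inside the pins: the fitted surface is level at z ≈ 22.6. My picture allowance is used up, so I'll check the large pipe by numbers.

>>> jog_arm(commands=[0.01,0,0.6,0,0,0,68,0,0,0.6,0,0,0,68,0,0,0.6,0,0,0,68,0,0,0.4,0,0,0,68,0,0,0.1,0,0,0,68,0,0,0,0,0,0,40,0,0,0,0,0,0,40,0,0,0,0,0,0,40,0,0,0,0,0,0,40,0,0,0,0,0,0,40])

```text
clock: 31.8
position: [408.7, 129.7, 40.1]
tcp_rot: [[-0.98, -0.2, 0.001], [-0.2, 0.98, 0.0], [-0.001, -0.0, -1.0]]
contact_force: [-0.4, 1.0, 5.2]
gripper_width: 47.2
grip_force: 41.9
```

>>> jog_arm(commands=[0,0,-0.6,0,0,0,40,0,0,-0.7,0,0,0,40,0,0,-0.6,0,0,0,40,-0.68,-0.404,0,0,0,0,40,-0.68,-0.404,0,0,0,0,40,-0.68,-0.404,0,0,0,0,40,-0.68,-0.404,0,0,0,0,40,-0.68,-0.404,0,0,0,0,40,-0.68,-0.404,0,0,0,0,40,-0.68,-0.404,0,0,0,0,40])

```text
clock: 32.8
position: [618.4, 56.2, 115.3]
tcp_rot: [[-0.98, -0.2, -0.0], [-0.2, 0.98, -0.0], [0.001, -0.0, -1.0]]
contact_force: [0.7, -0.7, -1.8]
gripper_width: 47.0
grip_force: 42.1
```

>>> jog_arm(commands=[-0.68,-0.404,0,0,0,0,40,0,0,0,0,0,0,40,0,0,0,0,0,0,40,0,0,0,0,0,0,40,0,0,0,0,0,0,40,0,0,0,0,0,0,40,0,0,0,0,0,0,40,0,0,0,0,0,0,40,0,0,0,0,0,0,40,0,0,0,0,0,0,40])

```text
clock: 33.8
position: [647.2, 46.4, 115.5]
tcp_rot: [[-0.98, -0.2, 0.0], [-0.2, 0.98, -0.0], [-0.0, -0.0, -1.0]]
contact_force: [0.6, 0.0, -2.4]
gripper_width: 47.5
grip_force: 42.1
```

```bash
python3 - <<'E'
from h import *
s=arm.sense(); print(s['position'])
im,d=arm.grab_frame('side'); P=world('side',d).reshape(-1,3)
m=(np.hypot(P[:,0]-648,P[:,1]-47)<32)&(P[:,2]>65); print(m.sum(),np.sort(P[m][:,2])[:6].round())
for h in (78,84,90):
    q=P[m&(abs(P[:,2]-h)<4)][:,:2]
    if len(q)>8:
        # circle of known radius 24
        from scipy.optimize import least_squares
        r=least_squares(lambda c:np.hypot(*(q-c).T)-24,[648,47],loss='soft_l1'); print(h,len(q),r.x.round(1),r.cost)
E
```

```text
[647.24322636  46.42929448 115.53085345]
865 [74. 74. 75. 75. 75. 75.]
78 48 [645.8  47.5] 26.656751668929473
84 55 [645.8  47.4] 41.730588260345954
90 50 [645.8  47. ] 34.088994701856436
```

>>> jog_arm(commands=[-0.03,0,0.25,0,0,0,40,0,0,0.25,0,0,0,40,0,0,0.2,0,0,0,40,0,0,0.15,0,0,0,40,0,0,0.15,0,0,0,40,0,0,0.1,0,0,0,40,0,0,0.08,0,0,0,40,0,0,0,0,0,0,40,0,0,0,0,0,0,40,0,0,0,0,0,0,40])

```text
clock: 34.85
position: [648.6, 46.6, 68.6]
tcp_rot: [[-0.98, -0.2, 0.0], [-0.2, 0.98, -0.0], [-0.0, -0.0, -1.0]]
contact_force: [-1.2, -0.5, -2.2]
gripper_width: 46.9
grip_force: 42.1
```

No contact, with the pipe round the taper. Release and withdraw.

>>> jog_arm(commands=[0,0,0,0,0,0,66,0,0,0,0,0,0,66,0,0,0,0,0,0,66,0,0,0,0,0,0,66,0,0,-0.3,0,0,0,66,0,0,-0.5,0,0,0,66,0,0,-0.7,0,0,0,66,0,0,-0.7,0,0,0,66,0,0,-0.6,0,0,0,66,0,0,0,0,0,0,66])

```text
clock: 35.85
position: [649.6, 46.6, 185.2]
tcp_rot: [[-0.98, -0.2, 0.006], [-0.2, 0.98, -0.0], [-0.006, -0.002, -1.0]]
contact_force: [0.8, -0.4, 0.5]
gripper_width: 66.1
grip_force: 0.0
```

>>> jog_arm(commands=[0.7,0,0,0,0,0,66,0.7,0,0,0,0,0,66,0.7,0,0,0,0,0,66,0.7,0,0,0,0,0,66,0.7,0,0,0,0,0,66,0.7,0,0,0,0,0,66,0,0,0,0,0,0,66,0,0,0,0,0,0,66,0,0,0,0,0,0,66,0,0,0,0,0,0,66])

```text
clock: 36.85
position: [484.3, 13.2, 180.2]
tcp_rot: [[-0.98, -0.2, -0.0], [-0.2, 0.98, -0.0], [0.0, 0.0, -1.0]]
contact_force: [0.7, -0.2, -0.0]
gripper_width: 66.0
grip_force: 0.0
```

```bash
python3 - <<'E'
from h import *
s=arm.sense(); print(s['clock'],s['position'])
for n in('top','side'):
    im,d=arm.grab_frame(n); P=world(n,d).reshape(-1,3)
    for t,x,y,h,r in(('LP',648,47,74,24),('SP',602,-163.5,66,17),('LB',541.6,-363,78,13)):
        m=(np.hypot(P[:,0]-x,P[:,1]-y)<r+8)&(abs(P[:,2]-h)<60)&(P[:,2]>30); Q=P[m]
        z=np.percentile(Q[:,2],97) if m.sum() else None
        T=Q[abs(Q[:,2]-h)<4]; c=cv2.minEnclosingCircle(T[:,:2].astype(np.float32)) if len(T)>3 else None
        A=np.linalg.lstsq(np.c_[T[:,:2]-[x,y],np.ones(len(T))],T[:,2],rcond=None)[0].round(2) if len(T)>5 else None
        print(n,t,len(T),z,c,A)
E
```

```text
36.85 [484.32015274  13.18969506 180.15134461]
top LP 63 76.04922490433994 ((649.21435546875, 48.352142333984375), 24.20722770690918) [1.000e-02 1.000e-02 7.361e+01]
top SP 35 69.05255733487918 ((603.1768188476562, -163.10540771484375), 16.850893020629883) [-0.000e+00  1.000e-02  6.605e+01]
top LB 82 79.86141471884916 ((541.664794921875, -363.30487060546875), 20.715274810791016) [2.000e-02 1.000e-02 7.741e+01]
side LP 47 72.66591530348042 ((644.8445434570312, 48.64284896850586), 26.159046173095703) [-1.00e-02  1.00e-02  7.17e+01]
side SP 26 64.99701483871678 ((602.5067138671875, -160.33856201171875), 17.9456729888916) [-2.000e-02  3.000e-02  6.377e+01]
side LB 22 77.98723889879093 ((546.0833740234375, -369.942626953125), 17.729461669921875) [-1.000e-02 -3.000e-02  7.669e+01]
```

All heights match: large pipe top 74, small pipe 66, boss stack 78. Everything is level and the arm is clear, so I'm handing in.

```bash
python3 -c "
from station import arm
print(arm.finish_job())"
```

```text
the job is handed in; nothing more can be done
None
```

The job is handed in at about 37 s: both bosses are stacked in the tube with the short one at the bottom, both pipes are down on their cones, and the plate is flat in the nest, all by my own camera measurements, since the hand-in returned no verdict.

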